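# Push the offcut off the saw stand into its chute

## Task

Clear the dark wooden offcut from the little stand: on the ledge, short of the sprung shoe, press it squarely against the low fence with about 7 N and hold it there for a moment, then push it endwise along the fence, past the shoe and off the ledge so that it drops into the chute and comes to rest there. Only push it, never grip or lift it, press gently throughout (never more than 12 N on the offcut or the stand), and leave the spool, the glue bottle and the small jar where they are.

Things in the scene. Friction and masses are not known exactly. Their poses are not given: they have to be found in the camera images.
- stand: Fixed wooden stand, 170 x 264 mm. Origin: on the table under it; its y is the push direction (ledge to chute), x leads from the robot's side to the fence side, z up. All x, y, z below are in its frame, mm. Ledge: flat board, top at z = 85, x = -88 to +70, y = -155 to +5.
- ledge_edge (a point): Middle of the ledge's open dropping edge, on its top: x = 0, y = +5, z = 85 in the stand's frame. Near this edge, on the robot's side of the path, sits the black sprung shoe (12 high) in a wooden housing (26 high, y = -47 to +3, its inner face 75 from the fence's face, outer face 93). Shoe and fence are set together and move as one when adjusted.
- fence_mid (a point): Foot of the fence face at its nominal setting (x = 20, y = -72, z = 85). Fence: low wooden bar, 16 high over the ledge, y = -148 to +4, flat face to -x, parallel to y. It is clamped up to 12 mm either side of this point in x, setting not measured: find it by touch. Shoe: lead-in from 45 off the face at y = -53 to the nose, 36 off it at y = -14; it ends at y = -6.
- chute_foot (a point): Foot of the chute, x = 0, y = 70, z = 10. The open chute below the ledge's edge is an aluminium slide, 76 wide inside, centred on x = 0, falling at 45 degrees from the ledge to this foot and closed by an end wall at y = 86 (58 high; sides 68 high). An offcut let go at the edge slides to the end wall and stays.
- offcut: Loose rectangular hardwood offcut, dark, 40 mm (its x) by 60 mm (its y) by 12 mm thick, about 30 g, two small dark dots on top. Origin: centre of its underside. It lies flat on the ledge, turned up to 26 degrees, 16 to 54 mm from its place at the fence. Between nose and fence it springs the nose back 4 mm (about 2 N) and takes some 2 to 7 N to push; it is held until its tail passes the nose.
- thread_1: Bystander: spool of dark thread, 25 mm across, 29 mm high, upright on the table in front of the stand. Origin: centre of its underside.
- glue_blue: Bystander: small glue bottle with a white pointed nozzle, 23 x 32 x 83 mm, upright on the table behind the stand. Origin: centre of its underside.
- teal_jar: Bystander: small clear open jar, 34 mm across, 21 mm high, on the table behind the stand. Origin: centre of its underside.

How it is judged:
By the outcome, as a careful person would: the job done as asked, in the order asked, and still so for the second after the job is handed in, with the robot touching nothing.
It also fails if it takes over 64 s, if anything falls off the work surface, if the arm or the gripper's body presses on something with over 40 N, if the wrist force passes 120 N, or if a joint passes its speed limit or range.

## Robot

A 7-joint arm with a two-finger parallel gripper is mounted at the origin on a cart in front of the work surface, level with it; the furniture and walls round the work are solid. World frame = base frame: x ahead of the robot, y to its left, z up, the work surface at z = 0. Lengths are in m, angles in rad, forces in N, time in s.
With the tool pointing down it reaches from about 0.35 to 0.9 m from the base axis. Payload 8.1 kg.
Tool frame: the origin (TCP) lies midway between the tips of the shut fingers; the grasp point (between the pads) lies arm.tcp_to_grasp behind it (arm.tcp_to_grasp is the distance from the TCP to the grasp point, in m); z points along the fingers, y is the line along which they close (so a half turn about z gives the same grasp; the last joint's range is limited). The gripper opens to 92 mm and grips with 3 to 60 N. Pads are 19 mm wide; open, the fingers measure 130 mm over their backs; the gripper's body (75 mm by 190 mm) begins 47 mm behind the grasp point.
Start: joints at [1.187, 0.434, 0.025, 1.573, -0.012, 1.134, -0.075], TCP at [0.173, -0.601, 0.227] pointing down, gripper open.
Joint ranges: [-2.62, 2.62], [-0.44, 2.09], [-1.27, 1.32], [0.08, 2.57], [-1.32, 4.46], [0.12, 2], [-2.74, 2.74]. Speed limits (rad/s): [2.22, 2.22, 3.01, 3.01, 3.14, 3.14, 3.14].

## Interface

Orientations are given as a rotation vector (axis times angle).
In Python, from cell import observe, get_image, arm gives the robot as it stands. The module is installed in compiled form; this text tells all that it offers.
- The arm moves only by the tool drive_tool, never from a script. Its argument "steps" is a list of rows, each a list of 5 numbers: the closure, from 0 (fully open) to 1 (shut), then the shift along the world's x, y, z in mm, then the turn about the world's z in rad. In form: [[hand, x, y, z, roll], ...]. A call has 1 to 20 rows; each row shifts and turns the commanded pose from where the row before left it; what a row does not reach is not made up. A row lasts 1/12 s, in which the tool goes at most 41.7 mm and 7.16 degrees, less where a joint would pass 70% of its speed; a pose out of reach is approached as far as the arm can. A call with a gripper value outside its range is refused whole. The fingers move at their own pace and stop on an object; "grip_force" is the grip in N (left out, the last holds). Time passes only in rows, so rows that do not move let the fingers close. It gives the time, the measured TCP pose, the force, the opening and the grip force at its end, in the units of the state.
- observe(): the state, without advancing time (a new reading comes with each control period).
- get_image(name): name is "scene" or "top" or "wrist"; returns a dict with "image" (420x560x3 uint8, red, green, blue), "vfov" (degrees; the focal length in pixels is half the picture's height over the tangent of half this angle, whatever the lens; pixels are square), "cx", "cy" (the principal point, pixels), "k1" (the pictures are not rectified: a ray, as slopes to the right and down, at radius r is drawn at 1 + k1 r^2 times it, then the intrinsics apply), "xyz" and "attitude" of the camera in the world. Camera axes: x right, y down, z forward; pixel columns grow to the right and rows downward; lengths in m; the calibration is good to about 2 mm. A picture is of the moment at which its call begins. There is no depth.
- arm.sign_off(): hands the job in; it is judged then, once.
The state is a dict: "clock": time; "joints": joint angles; "dq": joint speeds; "joint_efforts": joint torques, N m; "position": TCP position; "ee_rot": TCP orientation; "force": force on the tool from outside, world axes, zero at the start; "ft_torque": the same for the moment, N m; "width": opening from 0.0 (shut) to 1.0 (fully open); "gripper_force": force on a finger pad.
Only numpy, scipy, OpenCV 4.12 (cv2) and the standard library are available. Lean on these libraries where they do the work, as an engineer would, in place of code of your own. Each camera call takes 0.05 s, during which the arm holds its last target. There are 200 camera calls.

## Working session

There is one attempt and no reset: what is moved stays moved. The work goes in short steps, Python scripts to look and compute and a tool call to move; the robot and the scene stay as the last step left them, time stands still between calls to the robot, and variables do not carry over. Pictures are saved under pics/ and viewed, at most 10 in all, crops included, and the job is handed in when it is done.

Besides the shell and the picture viewer there is one more tool, called after ">>>" in YAML: its name, and indented under it one key for each argument. drive_tool: Moves the arm, as the interface text tells. Its arguments: {"type":"object","properties":{"steps":{"type":"array"},"grip_force":{"type":"number"}},"required":["steps"]}

```bash
mkdir -p pics
cat > h.py <<'E'
import numpy as np, cv2
from scipy.spatial.transform import Rotation as R
from cell import observe, get_image, arm
def cam(d):
    f=d["image"].shape[0]/2/np.tan(np.radians(d["vfov"])/2)
    a=np.array(d["attitude"],float)
    Rm=R.from_rotvec(a).as_matrix() if a.size==3 else (a if a.shape==(3,3) else R.from_quat(a).as_matrix())
    K=np.array([[f,0,d["cx"]],[0,f,d["cy"]],[0,0,1.]])
    return K,np.array([d["k1"],0,0,0.]),Rm,np.array(d["xyz"])
def ray(c,uv,z):
    K,D,Rm,p=c
    n=cv2.undistortPoints(np.array(uv,float).reshape(-1,1,2),K,D).reshape(-1,2)
    v=np.c_[n,np.ones(len(n))]@Rm.T
    return p+v*((z-p[2])/v[:,2])[:,None]
def proj(c,X):
    K,D,Rm,p=c
    return cv2.projectPoints(np.array(X,float).reshape(-1,1,3),cv2.Rodrigues(Rm.T)[0],-Rm.T@p,K,D)[0].reshape(-1,2)
E
python3 - <<'E'
from h import *
import pickle
s={}
for n in("scene","top"):
    d=get_image(n); s[n]=d; print(n,{k:v for k,v in d.items() if k!="image"})
    cv2.imwrite(f"pics/{n}0.png",cv2.resize(d["image"][:,:,::-1],(800,600),interpolation=cv2.INTER_CUBIC))
pickle.dump(s,open("s0.pkl","wb"))
print(observe(),arm.tcp_to_grasp)
E
```

```text
scene {'vfov': 47.89211711786436, 'cx': 272.30883680631376, 'cy': 204.0802377611326, 'k1': -0.08568976709937208, 'xyz': array([0.10397706, 0.79224444, 0.42819109]), 'attitude': array([-0.61502104,  2.33050971, -1.54522897])}
top {'vfov': 54.73563611275795, 'cx': 275.750399853664, 'cy': 215.8797790715874, 'k1': 0.007485588455677909, 'xyz': array([0.43835207, 0.1224168 , 0.92881345]), 'attitude': array([-2.18785535,  2.19856952, -0.07315468])}
{'clock': 0.1, 'joints': array([ 1.18741022,  0.43513342,  0.02496855,  1.57404377, -0.0115604 ,
        1.13399872, -0.07507762]), 'dq': array([-3.85503691e-04,  8.23199858e-04, -1.38254190e-03, -3.69748759e-03,
        5.08088709e-05, -1.07024325e-04, -3.17349005e-05]), 'joint_efforts': array([ 1.95216882e-03, -6.69128323e+01,  9.87553708e-01, -3.15147150e+01,
       -6.05116482e-02,  3.74510558e-02,  3.91323829e-05]), 'position': array([ 0.17299905, -0.60008167,  0.22602119]), 'ee_rot': array([-3.10930925e+00, -4.39374870e-01,  5.68969719e-04]), 'force': array([-0.06880617,  0.70730134, -0.6984581 ]), 'ft_torque': array([-0.01164913,  0.00934889, -0.02874042]), 'gripper_force': 0.0, 'width': 0.9979056353248874} 0.0188
```

View pics/top0.png

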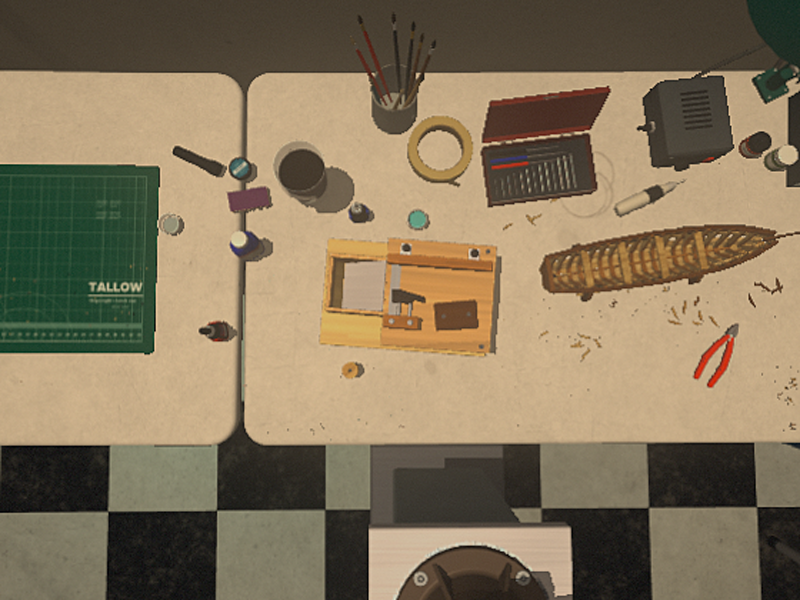

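View pics/scene0.png

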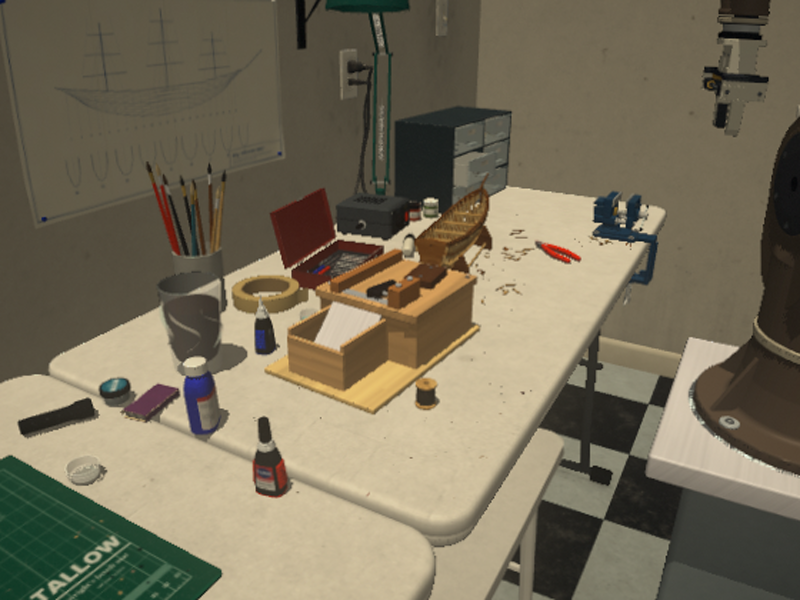

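The top view shows the stand at about (410,295), the fence at (440,257), the shoe at (407,297) and the offcut at (456,315). The push direction runs left, which is world +y. I'll take an enlarged crop next.

Run:
```python
from h import *
import pickle
s=pickle.load(open("s0.pkl","rb"))
im=s["top"]["image"][160:260,220:353,::-1]
cv2.imwrite("pics/crop1.png",cv2.resize(im,None,fx=6,fy=6,interpolation=cv2.INTER_CUBIC))
```

```text
(no output)
```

View pics/crop1.png

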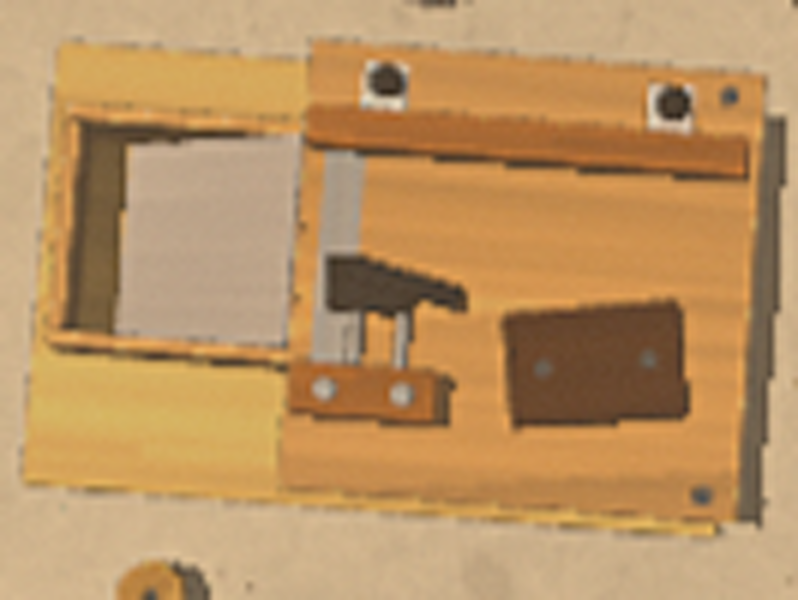

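```bash
cat >> h.py <<'E'
import pickle
def stand():
    s=pickle.load(open("s0.pkl","rb")); c=cam(s["top"])
    C=lambda uv:np.array(uv)/6.+[220-.4,160-.4]
    P=ray(c,C([(312,40),(766,75),(737,521),(277,488)]),.085)[:,:2]
    Q=np.array([(70,5),(70,-155),(-88,-155),(-88,5)])/1000.
    q0=Q-Q.mean(0);p0=P-P.mean(0)
    th=np.arctan2((q0[:,0]*p0[:,1]-q0[:,1]*p0[:,0]).sum(),(q0*p0).sum())
    M=np.array([[np.cos(th),-np.sin(th)],[np.sin(th),np.cos(th)]])
    t=P.mean(0)-M@Q.mean(0)
    return c,C,th,M,t,(P-(Q@M.T+t))
E
python3 - <<'E'
from h import *
c,C,th,M,t,r=stand()
print("th",th,"t",t);print((r*1000).round(1))
L=lambda uv,z:(((ray(c,C(uv),z)[:,:2]-t)@M)*1000).round(1)
print("fence foot",L([(308,143),(747,178)],.085))
print("fence back top",L([(310,104),(748,136)],.101))
print("offcut",L([(503,317),(678,300),(690,415),(513,428),(543,369),(648,359)],.097))
print("shoe nose",L([(330,255),(355,255),(465,290)],.097),"housing inner top",L([(290,368),(450,378)],.111))
print("world of pts:",[(M@np.array(p)/1000*1+t).round(4) for p in [(20,-72),(0,5),(-32,-115)]])
E
```

```text
th -0.08001215613691268 t [0.52469572 0.1266143 ]
[[-0.6 -0.4]
 [-0.9  0.4]
 [ 1.1  0.2]
 [ 0.5 -0.2]]
fence foot [[  33.1    3.2]
 [  32.4 -150.4]]
fence back top [[  44.3    3.3]
 [  44.7 -147.2]]
offcut [[ -23.4  -68.1]
 [ -13.  -127.6]
 [ -52.1 -134.3]
 [ -61.1  -74.2]
 [ -40.1  -83. ]
 [ -34.  -118.7]]
shoe nose [[ -6.6  -7.4]
 [ -5.9 -16. ]
 [-15.1 -54.5]] housing inner top [[-47.    3.1]
 [-46.3 -50.8]]
world of pts: [array([0.5389, 0.0532]), array([0.5251, 0.1316]), array([0.4836, 0.0145])]
```

The stand fit is good to about 1 mm. In the stand frame, the fence face is at x ≈ 30 and the offcut centre at about (-37,-101), turned about +10°. I'll travel with the fingers shut to above (-82,-103) and line the tool's y up with the fence.

>>> drive_tool:
  steps:
    - [1,13,31.5,0,-0.018]
    - [1,13,31.5,0,-0.018]
    - [1,13,31.5,0,-0.018]
    - [1,13,31.5,0,-0.018]
    - [1,13,31.5,0,-0.018]
    - [1,13,31.5,0,-0.018]
    - [1,13,31.5,0,-0.018]
    - [1,13,31.5,0,-0.018]
    - [1,13,31.5,0,-0.018]
    - [1,13,31.5,0,-0.018]
    - [1,13,31.5,0,-0.018]
    - [1,13,31.5,0,-0.018]
    - [1,13,31.5,0,-0.018]
    - [1,13,31.5,0,-0.018]
    - [1,13,31.5,0,-0.018]
    - [1,13,31.5,0,-0.018]
    - [1,13,31.5,0,-0.018]
    - [1,13,31.5,0,-0.018]
    - [1,13,31.5,0,-0.018]
    - [1,13,31.5,0,-0.018]
  grip_force: 10

```text
clock: 1.77
position: [0.4333, 0.031, 0.2267]
ee_rot: [3.139, -0.126, -0.0]
force: [1.7, -0.8, -0.6]
width: 0.011
gripper_force: 0.0
```

>>> drive_tool:
  steps:
    - [1,0,0,0,0]
    - [1,0,0,0,0]
    - [1,0,0,0,0]

```text
clock: 2.02
position: [0.4327, 0.0289, 0.2264]
ee_rot: [3.139, -0.124, -0.002]
force: [-1.1, -0.1, 0.2]
width: 0.007
gripper_force: 0.0
```

```bash
cat >> h.py <<'E'
def st():
    c,C,th,M,t,r=stand(); o=observe(); p=o["position"]
    Rm=R.from_rotvec(o["ee_rot"]).as_matrix(); y=M.T@Rm[:2,1]
    print("t",round(o["clock"],2),"stand xyz",((p[:2]-t)@M*1000).round(1),round(p[2]*1000,1),"world",(p*1000).round(1),
     "F stand",(M.T@o["force"][:2]).round(2),round(o["force"][2],2),"tool y ang err deg",np.degrees(np.arctan(-y[0]/y[1])).round(2),"tilt",Rm[:,2].round(3),"w",o["width"])
    return c,C,th,M,t
E
python3 - <<'E'
from h import *
st()
d=get_image("wrist");c=cam(d);print(d["vfov"],d["xyz"])
cv2.imwrite("pics/w1.png",d["image"][:,:,::-1])
E
```

```text
t 2.02 stand xyz [ -83.9 -104.8] 226.4 world [432.7  28.9 226.4] F stand [-1.12 -0.15] 0.17 tool y ang err deg 0.07 tilt [-0.001 -0.    -1.   ] w 0.006789138918959729
67.1319215369522 [0.5015647  0.02367132 0.38354089]
```

View pics/w1.png

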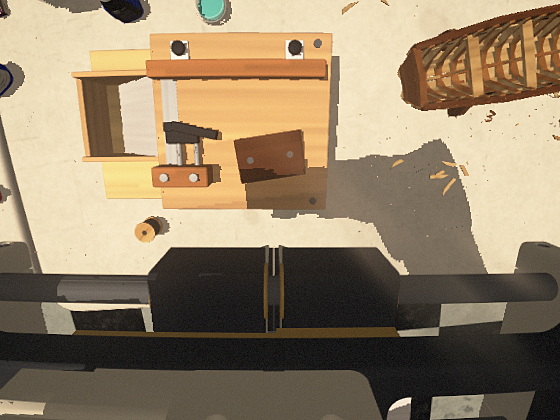

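The wrist view shows the offcut at (269,156), the shoe at (190,130) and the shut fingers around (274,290). I'll check the finger geometry by projection, then re-measure.

Run:
```python
from h import *
C0,C,th,M,t=st()
d=get_image("wrist");c=cam(d);p=observe()["position"]
T=lambda a,b,z:np.r_[p[:2]+M@np.array([a,b])/1000,p[2]+z/1000]
for z in(0,20,40,60,80): print(z,proj(c,[T(9.5,-19,z),T(9.5,19,z),T(-9.5,0,z),T(9.5,0,z)]).round(0).tolist())
L=lambda uv,z:(((ray(c,uv,z)[:,:2]-t)@M)*1000).round(1)
print("ledge corners",L([(150,33),(332,34),(333,209)],.085))
print("fence foot",L([(150,78),(325,79)],.085))
print("offcut",L([(234,141),(300,130),(306,174),(240,184),(249,160),(291,155)],.097))
print("nose",L([(165,124)],.097),"housing in",L([(152,166),(210,165)],.111))
cv2.imwrite("pics/w2.png",cv2.resize(d["image"][20:220,130:340,::-1],None,fx=3,fy=3,interpolation=cv2.INTER_CUBIC))
```

```text
t 2.07 stand xyz [ -83.9 -105.3] 226.4 world [432.6  28.3 226.4] F stand [-0.32  0.47] -0.73 tool y ang err deg -0.01 tilt [-0.001 -0.001 -1.   ] w 0.007451385169167716
0 [[310.0, 247.0], [238.0, 248.0], [274.0, 280.0], [274.0, 248.0]]
20 [[315.0, 263.0], [233.0, 263.0], [274.0, 299.0], [274.0, 263.0]]
40 [[321.0, 282.0], [228.0, 282.0], [274.0, 323.0], [274.0, 282.0]]
60 [[329.0, 309.0], [220.0, 309.0], [274.0, 355.0], [274.0, 309.0]]
80 [[341.0, 346.0], [209.0, 346.0], [275.0, 398.0], [275.0, 346.0]]
ledge corners [[  69.6    1.6]
 [  67.6 -156.3]
 [ -88.2 -163.5]]
fence foot [[  32.4    4.4]
 [  30.5 -151.3]]
offcut [[ -23.2  -70.7]
 [ -13.8 -128.9]
 [ -52.6 -135.1]
 [ -61.6  -75. ]
 [ -39.9  -83.6]
 [ -35.5 -121.3]]
nose [[ -8.  -10.2]] housing in [[-43.3  -0.6]
 [-42.8 -51.1]]
```

View pics/w2.png

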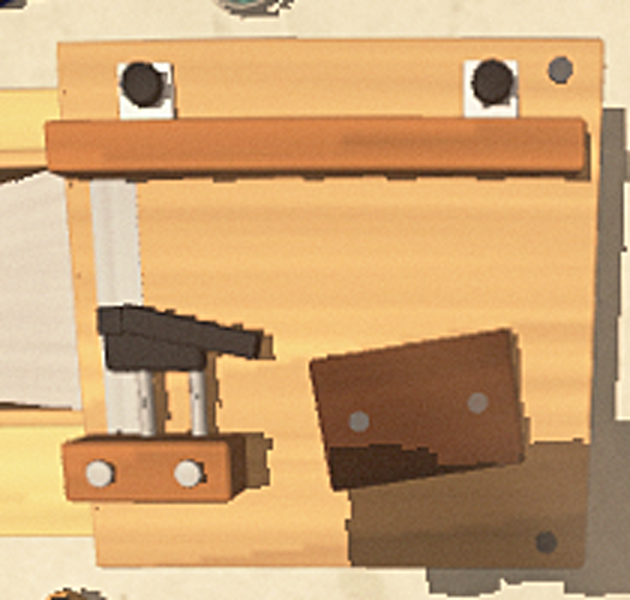

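Run:
```python
from h import *
C0,C,th,M,t=st()
d=get_image("scene");c=cam(d);p=observe()["position"]
T=lambda a,b,z:np.r_[p[:2]+M@np.array([a,b])/1000,p[2]+z/1000]
u=proj(c,[T(0,0,0)])[0].astype(int);print(u)
x0,y0=u[0]-80,u[1]-80
im=cv2.resize(d["image"][y0:y0+150,x0:x0+160,::-1],None,fx=4,fy=4,interpolation=cv2.INTER_CUBIC)
for q in proj(c,[T(9.5,19,0),T(-9.5,19,0),T(9.5,-19,0),T(9.5,19,66),T(-9.5,19,66)]): cv2.circle(im,tuple(((q-[x0,y0])*4).astype(int).tolist()),3,(0,0,255),-1)
cv2.imwrite("pics/sc1.png",im)
```

```text
t 2.12 stand xyz [ -83.9 -105.5] 226.5 world [432.7  28.1 226.5] F stand [-0.8  -0.07] -0.43 tool y ang err deg -0.06 tilt [-0.001 -0.001 -1.   ] w 0.004377592784451437
[321 127]
```

View pics/sc1.png

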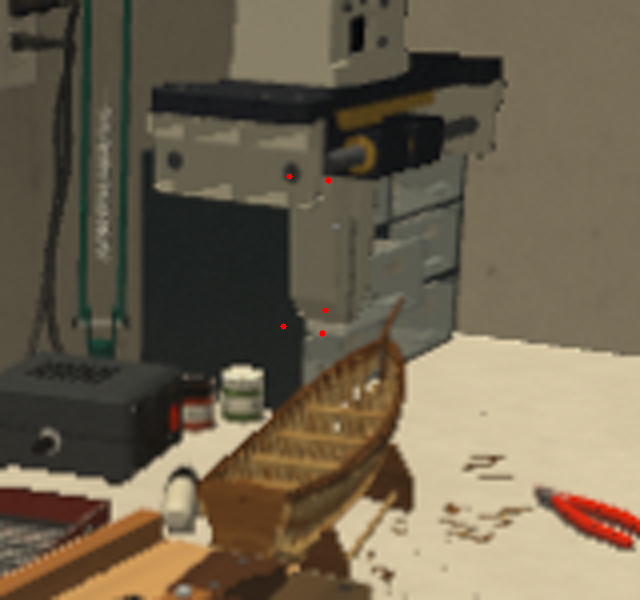

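>>> drive_tool:
  steps:
    - [1,0,1,-15,0]
    - [1,0,1,-15,0]
    - [1,0,1,-15,0]
    - [1,0,0,-15,0]
    - [1,0,0,-15,0]
    - [1,0,0,-15,0]
    - [1,0,0,-15,0]
    - [1,0,0,-10,0]
    - [1,0,0,-8,0]
    - [1,0,0,-6,0]
    - [1,0,0,-4,0]
    - [1,0,0,-2,0]
    - [1,0,0,0,0]
    - [1,0,0,0,0]
    - [1,0,0,0,0]
    - [1,0,0,0,0]

```text
clock: 3.5
position: [0.4335, 0.0325, 0.0921]
ee_rot: [3.139, -0.124, 0.001]
force: [-0.2, 0.5, 0.2]
width: 0.008
gripper_force: 0.0
```

```bash
python3 -c "
from h import *
st()"
```

```text
t 3.5 stand xyz [ -83.4 -101.1] 92.1 world [433.5  32.5  92.1] F stand [-0.24  0.49] 0.2 tool y ang err deg 0.04 tilt [ 0.001 -0.    -1.   ] w 0.008135495242806379
```

>>> drive_tool:
  steps:
    - [1,2.5,-0.2,-1,0]
    - [1,2.5,-0.2,-1,0]
    - [1,2.5,-0.2,-0.5,0]
    - [1,2.5,-0.2,0,0]
    - [1,2.5,-0.2,0,0]
    - [1,2.5,-0.2,0,0]
    - [1,2.5,-0.2,0,0]
    - [1,2.5,-0.2,0,0]
    - [1,2.5,-0.2,0,0]
    - [1,2.5,-0.2,0,0]
    - [1,2.5,-0.2,0,0]
    - [1,2.5,-0.2,0,0]
    - [1,2.5,-0.2,0,0]
    - [1,2.5,-0.2,0,0]
    - [1,2.5,-0.2,0,0]
    - [1,2.5,-0.2,0,0]
    - [1,2.5,-0.2,0,0]
    - [1,2,-0.2,0,0]
    - [1,1,-0.1,0,0]
    - [1,0,0,0,0]

```text
clock: 5.17
position: [0.479, 0.0287, 0.0892]
ee_rot: [-3.139, 0.125, -0.0]
force: [0.2, -0.1, 0.8]
width: 0.008
gripper_force: 0.0
```

```bash
python3 -c "
from h import *
C0,C,th,M,t=st()
d=get_image('wrist')
pickle.dump(d,open('w3.pkl','wb'))
cv2.imwrite('pics/w3.png',d['image'][:,:,::-1])"
```

```text
t 5.17 stand xyz [ -37.8 -101.2] 89.2 world [479.   28.7  89.2] F stand [ 0.25 -0.05] 0.78 tool y ang err deg 0.03 tilt [ 0.  0. -1.] w 0.007617436424651922
```

View pics/w3.png

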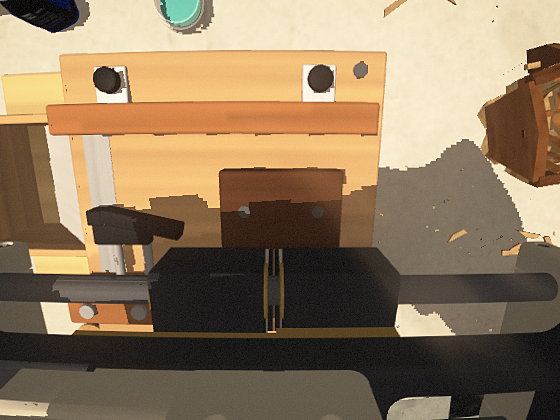

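The offcut is now flush with the tool at columns 220–342 and rows 169–247. About 17 mm remains to the fence foot at row 134.

>>> drive_tool:
  steps:
    - [1,2,-0.2,0,0]
    - [1,2,-0.2,0,0]
    - [1,2,-0.2,0,0]
    - [1,2,-0.2,0,0]
    - [1,2,-0.2,0,0]
    - [1,2,-0.2,0,0]
    - [1,1,-0.1,0,0]
    - [1,0.5,0,0,0]
    - [1,0,0,0,0]
    - [1,0,0,0,0]

```text
clock: 6.05
position: [0.4922, 0.0275, 0.0892]
ee_rot: [3.139, -0.124, -0.0]
force: [0.5, 0.3, -0.7]
width: 0.005
gripper_force: 0.0
```

>>> drive_tool:
  steps:
    - [1,0.5,0,0,0]
    - [1,0.5,0,0,0]
    - [1,0,0,0,0]

```text
clock: 6.3
position: [0.4932, 0.0275, 0.0893]
ee_rot: [3.139, -0.124, 0.0]
force: [0.4, -0.0, -0.7]
width: 0.003
gripper_force: 0.0
```

>>> drive_tool:
  steps:
    - [1,0.5,0,0,0]
    - [1,0.5,0,0,0]
    - [1,0,0,0,0]

```text
clock: 6.55
position: [0.4942, 0.0275, 0.0892]
ee_rot: [3.139, -0.125, 0.0]
force: [-0.3, 0.2, -0.1]
width: 0.007
gripper_force: 0.0
```

>>> drive_tool:
  steps:
    - [1,0.5,0,0,0]
    - [1,0.5,0,0,0]
    - [1,0,0,0,0]

```text
clock: 6.8
position: [0.4953, 0.0275, 0.0892]
ee_rot: [-3.139, 0.124, -0.0]
force: [-0.2, -0.5, -0.1]
width: 0.004
gripper_force: 0.0
```

>>> drive_tool:
  steps:
    - [1,0.4,0,0,0]
    - [1,0,0,0,0]

```text
clock: 6.97
position: [0.4957, 0.0274, 0.0893]
ee_rot: [3.139, -0.125, 0.0]
force: [0.3, -0.6, -0.2]
width: 0.005
gripper_force: 0.1
```

>>> drive_tool:
  steps:
    - [1,0.4,0,0,0]
    - [1,0,0,0,0]

```text
clock: 7.13
position: [0.4961, 0.0274, 0.0892]
ee_rot: [3.139, -0.125, 0.0]
force: [1.0, -0.8, -0.9]
width: 0.002
gripper_force: 0.1
```

>>> drive_tool:
  steps:
    - [1,0.4,0,0,0]
    - [1,0,0,0,0]

```text
clock: 7.3
position: [0.4963, 0.0275, 0.0892]
ee_rot: [3.139, -0.125, -0.0]
force: [-0.7, -0.3, -0.1]
width: 0.002
gripper_force: 0.3
```

>>> drive_tool:
  steps:
    - [1,0.3,0,0,0]
    - [1,0,0,0,0]

```text
clock: 7.47
position: [0.4964, 0.0275, 0.0892]
ee_rot: [3.139, -0.124, -0.001]
force: [-1.4, 0.3, 1.2]
width: 0.004
gripper_force: 1.0
```

>>> drive_tool:
  steps:
    - [1,0.3,0,0,0]
    - [1,0,0,0,0]

```text
clock: 7.63
position: [0.4964, 0.0275, 0.0892]
ee_rot: [3.139, -0.124, -0.002]
force: [-3.0, 0.6, 2.8]
width: 0.004
gripper_force: 2.0
```

>>> drive_tool:
  steps:
    - [1,0.3,0,0,0]
    - [1,0,0,0,0]

```text
clock: 7.8
position: [0.4964, 0.0275, 0.0891]
ee_rot: [3.139, -0.124, -0.002]
force: [-5.6, 0.6, 5.0]
width: 0.005
gripper_force: 2.8
```

>>> drive_tool:
  steps:
    - [1,0,0,0.3,0]
    - [1,0,0,0,0]

```text
clock: 7.97
position: [0.4964, 0.0275, 0.0892]
ee_rot: [3.139, -0.124, -0.002]
force: [-5.6, 0.7, -0.1]
width: 0.005
gripper_force: 2.5
```

>>> drive_tool:
  steps:
    - [1,0,0,0.3,0]
    - [1,0,0,0,0]

```text
clock: 8.13
position: [0.4964, 0.0275, 0.0895]
ee_rot: [3.139, -0.124, -0.003]
force: [-4.2, 2.3, 0.1]
width: 0.002
gripper_force: 2.7
```

```bash
python3 -c "
from h import *
st(); o=observe(); print(o['ft_torque'],o['force'])"
```

```text
t 8.13 stand xyz [ -20.2 -101.1] 89.5 world [496.4  27.5  89.5] F stand [-4.35  1.99] 0.13 tool y ang err deg 0.05 tilt [-0.002 -0.    -1.   ] w 0.002164005224558845
[ 0.28854024  1.19306015 -0.01818469] [-4.17250479  2.33217055  0.13129281]
```

>>> drive_tool:
  steps:
    - [1,0.2,0,0.05,0]
    - [1,0.1,0,0.05,0]
    - [1,0,0,0,0]
    - [1,0,0,0,0]

```text
clock: 8.47
position: [0.4964, 0.0275, 0.0894]
ee_rot: [3.139, -0.124, -0.003]
force: [-5.6, 1.8, -1.3]
width: 0.007
gripper_force: 3.0
```

>>> drive_tool:
  steps:
    - [1,0,0,0,0]
    - [1,0,0,0,0]

```text
clock: 8.63
position: [0.4964, 0.0275, 0.0894]
ee_rot: [3.139, -0.124, -0.003]
force: [-5.7, 0.4, -0.6]
width: 0.004
gripper_force: 3.0
```

>>> drive_tool:
  steps:
    - [1,0.2,0,0.05,0]
    - [1,0,0,0,0]
    - [1,0,0,0,0]

```text
clock: 8.88
position: [0.4965, 0.0275, 0.0894]
ee_rot: [3.139, -0.124, -0.004]
force: [-6.4, 0.6, 0.2]
width: 0.007
gripper_force: 3.2
```

>>> drive_tool:
  steps:
    - [1,0,0,0,0]
    - [1,0,0,0,0]
    - [1,0,0,0,0]

```text
clock: 9.13
position: [0.4964, 0.0275, 0.0894]
ee_rot: [3.139, -0.124, -0.004]
force: [-6.9, 1.0, -0.0]
width: 0.003
gripper_force: 3.2
```

That's about 7 N, square to the fence, with no vertical load. I'll hold it.

>>> drive_tool:
  steps:
    - [1,0,0,0,0]
    - [1,0,0,0,0]
    - [1,0,0,0,0]
    - [1,0,0,0,0]
    - [1,0,0,0,0]
    - [1,0,0,0,0]
    - [1,0,0,0,0]
    - [1,0,0,0,0]

```text
clock: 9.8
position: [0.4965, 0.0275, 0.0895]
ee_rot: [3.139, -0.124, -0.004]
force: [-6.3, 1.2, -0.6]
width: 0.004
gripper_force: 3.2
```

>>> drive_tool:
  steps:
    - [1,0,0,0,0]
    - [1,0,0,0,0]
    - [1,0,0,0,0]
    - [1,0,0,0,0]
    - [1,0,0,0,0]
    - [1,0,0,0,0]
    - [1,0,0,0,0]
    - [1,0,0,0,0]

```text
clock: 10.47
position: [0.4965, 0.0275, 0.0894]
ee_rot: [3.139, -0.124, -0.004]
force: [-6.5, 1.1, 0.1]
width: 0.007
gripper_force: 3.2
```

```bash
python3 -c "
from h import *
C0,C,th,M,t=st()
d=get_image('wrist');c=cam(d)
cv2.imwrite('pics/w4.png',d['image'][:,:,::-1])
print(c[3])"
```

```text
t 10.47 stand xyz [ -20.2 -101.1] 89.4 world [496.5  27.5  89.4] F stand [-6.58  0.54] 0.13 tool y ang err deg 0.06 tilt [-0.003 -0.    -1.   ] w 0.0068318738219023305
[0.5655477  0.02217329 0.24652934]
```

View pics/w4.png

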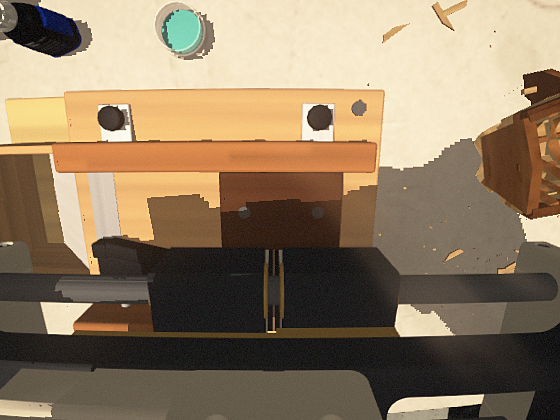

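The offcut is flush on the fence, at columns 220–342 with dots at (244,212) and (318,212). Its centre is at y ≈ -104.6, its tail at ≈ -134.6, and the fence face at x ≈ 29.3. I'll back off, lift, and go behind the tail.

>>> drive_tool:
  steps:
    - [1,-0.5,0,0,0]
    - [1,-0.5,0,0,0]
    - [1,-1,0,0,0]
    - [1,-3,0.2,0,0]
    - [1,-4,0.3,0,0]
    - [1,-4,0.3,0,0]
    - [1,0,0,10,0]
    - [1,0,0,15,0]
    - [1,0,0,15,0]
    - [1,0,-11,0,0]
    - [1,0,-11,0,0]
    - [1,0,-11,0,0]
    - [1,0,-11,0,0]
    - [1,0,-11,0,0]
    - [1,0,-11,0,0]
    - [1,12,0,0,0]
    - [1,12,0,0,0]
    - [1,12,0,0,0]
    - [1,0,0,0,0]
    - [1,0,0,0,0]

```text
clock: 12.18
position: [0.5206, -0.0383, 0.1295]
ee_rot: [-3.139, 0.125, 0.001]
force: [-0.6, 0.6, -0.2]
width: 0.004
gripper_force: 0.0
```

>>> drive_tool:
  steps:
    - [1,0,0,0,0]
    - [1,0,0,0,0]

```text
clock: 12.35
position: [0.5199, -0.038, 0.1298]
ee_rot: [3.139, -0.125, -0.001]
force: [0.2, 0.1, 0.8]
width: 0.005
gripper_force: 0.0
```

```bash
python3 -c "
from h import *
C0,C,th,M,t=st()
d=get_image('wrist')
cv2.imwrite('pics/w5.png',d['image'][:,:,::-1]);pickle.dump(d,open('w5.pkl','wb'))"
```

```text
t 12.35 stand xyz [   8.4 -164.5] 129.8 world [519.9 -38.  129.8] F stand [0.18 0.12] 0.75 tool y ang err deg 0.04 tilt [-0.001 -0.    -1.   ] w 0.00542228659083314
```

View pics/w5.png

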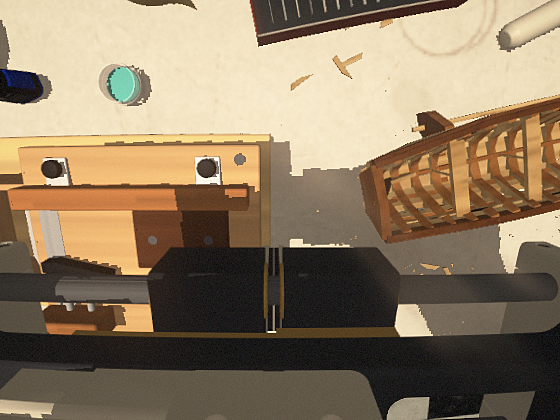

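The tail is at about column 228. Before lowering, I'll check the ship model's height under the gripper body.

```bash
python3 -c "
from h import *
s=pickle.load(open('s0.pkl','rb'));a=cam(s['top']);b=cam(s['scene'])
for u,v in [((543,262),(205,485)),((548,292),(285,555))]:
  u=np.array(u)*.7;v=np.array(v)/4+[241,47]
  e=[(np.linalg.norm(proj(b,ray(a,[u],z))[0]-v),z,ray(a,[u],z)[0].round(3)) for z in np.arange(0,.2,.002)]
  print(min(e,key=lambda k:k[0]))
w=pickle.load(open('w5.pkl','rb'));c=cam(w);x,C,th,M,t,r=stand()
print(((ray(c,[(228,230),(152,240),(207,240)],.097)[:,:2]-t)@M*1000).round(1))
print(((ray(c,[(228,210),(136,210)],.097)[:,:2]-t)@M*1000).round(1))
"
```

```text
(np.float64(0.48127289135843687), np.float64(0.092), array([ 0.556, -0.1  ,  0.092]))
(np.float64(1.3365827895362263), np.float64(0.052000000000000005), array([ 0.516, -0.117,  0.052]))
[[  17.2 -135.9]
 [  10.4  -86.7]
 [  10.5 -122.2]]
[[  30.2 -136.3]
 [  30.2  -78.5]]
```

The ship is 92 mm high and the body will be above 150 mm, so it clears. The tail is at y ≈ -135.5 and the tool front at -145.5. I'll lower.

>>> drive_tool:
  steps:
    - [1,1,0,-10,0]
    - [1,0,0,-10,0]
    - [1,0,0,-10,0]
    - [1,0,0,-6,0]
    - [1,0,0,-3,0]
    - [1,0,0,-1,0]
    - [1,0,0,0,0]
    - [1,0,0,0,0]

```text
clock: 13.07
position: [0.522, -0.0376, 0.0901]
ee_rot: [-3.139, 0.124, -0.0]
force: [-0.1, -0.1, 0.2]
width: 0.008
gripper_force: 0.0
```

>>> drive_tool:
  steps:
    - [1,0.08,1,0,0]
    - [1,0.16,2,0,0]
    - [1,0.16,2,0,0]
    - [1,0.16,2,0,0]
    - [1,0.08,1,0,0]
    - [1,0,0,0,0]

```text
clock: 13.57
position: [0.5225, -0.0292, 0.0901]
ee_rot: [-3.139, 0.124, -0.0]
force: [0.1, 0.4, -0.2]
width: 0.003
gripper_force: 0.0
```

```bash
python3 -c "
from h import *
st()"
```

```text
t 13.57 stand xyz [  10.3 -155.5] 90.1 world [522.5 -29.2  90.1] F stand [0.05 0.43] -0.16 tool y ang err deg 0.08 tilt [ 0.  0. -1.] w 0.003314643113982891
```

>>> drive_tool:
  steps:
    - [1,0.08,1,0,0]
    - [1,0.16,2,0,0]
    - [1,0.16,2,0,0]
    - [1,0.16,2,0,0]
    - [1,0.16,2,0,0]
    - [1,0.16,2,0,0]
    - [1,0.16,2,0,0]
    - [1,0.16,2,0,0]
    - [1,0.16,2,0,0]
    - [1,0.16,2,0,0]
    - [1,0.16,2,0,0]
    - [1,0.16,2,0,0]
    - [1,0.16,2,0,0]
    - [1,0.16,2,0,0]
    - [1,0.16,2,0,0]
    - [1,0.16,2,0,0]
    - [1,0.16,2,0,0]
    - [1,0.16,2,0,0]
    - [1,0.16,2,0,0]
    - [1,0,0,0,0]

```text
clock: 15.23
position: [0.5254, 0.0078, 0.09]
ee_rot: [-3.139, 0.124, -0.0]
force: [0.4, 0.5, -0.5]
width: 0.003
gripper_force: 0.0
```

```bash
python3 -c "
from h import *
C0,C,th,M,t=st()
d=get_image('top');c=cam(d)
cv2.imwrite('pics/t6.png',cv2.resize(d['image'][150:270,200:360,::-1],None,fx=5,fy=5,interpolation=cv2.INTER_CUBIC))"
```

```text
t 15.23 stand xyz [  10.2 -118.3] 90.0 world [525.4   7.8  90. ] F stand [0.31 0.52] -0.48 tool y ang err deg 0.07 tilt [ 0.  0. -1.] w 0.0032223882887247508
```

View pics/t6.png

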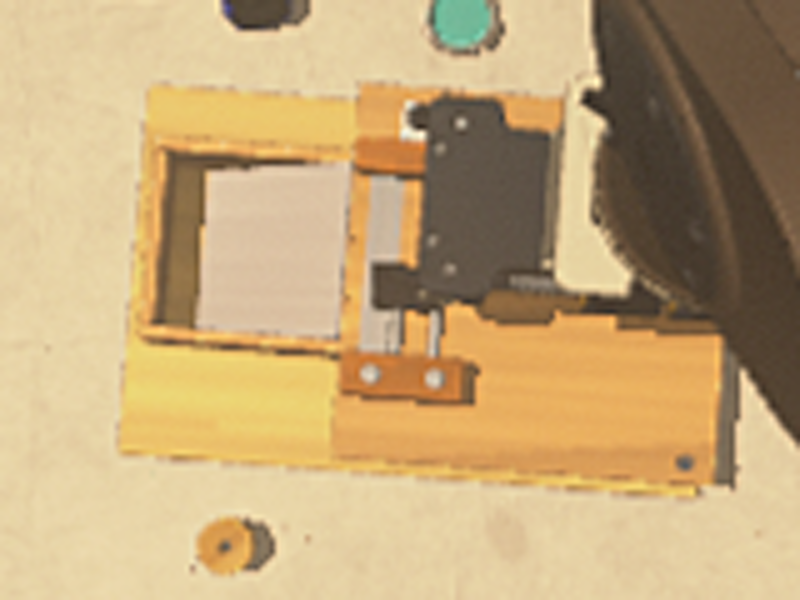

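The gripper hides the offcut here, and the chute and bystanders are unchanged. The head should be near y ≈ -39, just before the shoe contact, so I'll take finer steps.

>>> drive_tool:
  steps:
    - [1,0.08,1,0,0]
    - [1,0.08,1,0,0]
    - [1,0.08,1,0,0]
    - [1,0.08,1,0,0]
    - [1,0.08,1,0,0]
    - [1,0.08,1,0,0]

```text
clock: 15.78
position: [0.5258, 0.0133, 0.09]
ee_rot: [3.139, -0.125, -0.0]
force: [0.1, -0.4, 0.3]
width: 0.005
gripper_force: 0.1
```

>>> drive_tool:
  steps:
    - [1,0.08,0.7,0,0]
    - [1,0.08,0.7,0,0]
    - [1,0.04,0.7,0,0]

```text
clock: 16.03
position: [0.5261, 0.0154, 0.09]
ee_rot: [3.139, -0.125, -0.0]
force: [0.4, 0.2, 0.3]
width: 0.007
gripper_force: 0.1
```

>>> drive_tool:
  steps:
    - [1,0.08,0.7,0,0]
    - [1,0.08,0.7,0,0]

```text
clock: 16.2
position: [0.5262, 0.0168, 0.09]
ee_rot: [3.139, -0.125, -0.0]
force: [-0.9, -1.2, 0.0]
width: 0.008
gripper_force: 0.1
```

>>> drive_tool:
  steps:
    - [1,0.08,0.7,0,0]
    - [1,0.04,0.7,0,0]

```text
clock: 16.37
position: [0.5263, 0.0182, 0.09]
ee_rot: [3.139, -0.125, -0.0]
force: [0.5, -0.3, 0.1]
width: 0.006
gripper_force: 0.1
```

>>> drive_tool:
  steps:
    - [1,0.08,0.7,0,0]
    - [1,0.04,0.7,0,0]

```text
clock: 16.53
position: [0.5265, 0.0196, 0.09]
ee_rot: [3.139, -0.125, 0.0]
force: [-0.2, -0.3, -0.6]
width: 0.01
gripper_force: 0.1
```

>>> drive_tool:
  steps:
    - [1,0.08,0.7,0,0]
    - [1,0.04,0.7,0,0]

```text
clock: 16.7
position: [0.5266, 0.0211, 0.09]
ee_rot: [-3.139, 0.124, 0.0]
force: [-0.2, -0.1, -0.0]
width: 0.008
gripper_force: 0.1
```

>>> drive_tool:
  steps:
    - [1,0.08,0.7,0,0]
    - [1,0.04,0.7,0,0]

```text
clock: 16.87
position: [0.5267, 0.0224, 0.09]
ee_rot: [3.139, -0.125, -0.0]
force: [0.8, -0.1, 1.0]
width: 0.001
gripper_force: 0.1
```

>>> drive_tool:
  steps:
    - [1,0.08,0.7,0,0]
    - [1,0.04,0.7,0,0]

```text
clock: 17.03
position: [0.5268, 0.0237, 0.09]
ee_rot: [3.139, -0.125, -0.0]
force: [0.4, -1.9, 1.1]
width: 0.008
gripper_force: 0.6
```

The shoe contact is beginning.

>>> drive_tool:
  steps:
    - [1,0.04,0.4,0.05,0]
    - [1,0.04,0.4,0.05,0]

```text
clock: 17.2
position: [0.5269, 0.0242, 0.0901]
ee_rot: [3.139, -0.125, -0.0]
force: [0.1, -1.6, 0.7]
width: 0.01
gripper_force: 1.0
```

>>> drive_tool:
  steps:
    - [1,0.04,0.4,0.05,0]
    - [1,0.04,0.4,0,0]

```text
clock: 17.37
position: [0.5269, 0.0248, 0.0901]
ee_rot: [3.138, -0.125, -0.0]
force: [-0.0, -2.0, 0.9]
width: 0.005
gripper_force: 1.2
```

>>> drive_tool:
  steps:
    - [1,0.04,0.4,0,0]
    - [1,0.04,0.4,0,0]

```text
clock: 17.53
position: [0.527, 0.0259, 0.0901]
ee_rot: [3.139, -0.125, -0.0]
force: [-0.2, -2.9, 0.0]
width: 0.008
gripper_force: 1.2
```

>>> drive_tool:
  steps:
    - [1,0.04,0.4,0,0]
    - [1,0.04,0.4,0,0]
    - [1,0.04,0.4,0,0]

```text
clock: 17.78
position: [0.5271, 0.0273, 0.0901]
ee_rot: [3.139, -0.125, -0.0]
force: [-1.1, -3.2, -1.0]
width: 0.005
gripper_force: 1.2
```

>>> drive_tool:
  steps:
    - [1,0.04,0.4,0,0]
    - [1,0.04,0.4,0,0]
    - [1,0.04,0.4,0,0]

```text
clock: 18.03
position: [0.5273, 0.0286, 0.0901]
ee_rot: [3.139, -0.125, -0.0]
force: [-0.6, -3.6, -0.3]
width: 0.003
gripper_force: 1.2
```

>>> drive_tool:
  steps:
    - [1,0.04,0.4,0,0]
    - [1,0.04,0.4,0,0]
    - [1,0.04,0.4,0,0]

```text
clock: 18.28
position: [0.5274, 0.0298, 0.0901]
ee_rot: [3.139, -0.124, -0.0]
force: [-0.1, -3.6, 0.1]
width: 0.001
gripper_force: 1.2
```

>>> drive_tool:
  steps:
    - [1,0.05,0.6,0,0]
    - [1,0.05,0.6,0,0]
    - [1,0.05,0.6,0,0]
    - [1,0.05,0.6,0,0]

```text
clock: 18.62
position: [0.5276, 0.0322, 0.0901]
ee_rot: [3.139, -0.124, -0.0]
force: [-0.2, -3.1, 0.7]
width: 0.002
gripper_force: 1.3
```

>>> drive_tool:
  steps:
    - [1,0.05,0.6,0,0]
    - [1,0.05,0.6,0,0]
    - [1,0.05,0.6,0,0]
    - [1,0.05,0.6,0,0]

```text
clock: 18.95
position: [0.5278, 0.0346, 0.0901]
ee_rot: [3.139, -0.125, -0.0]
force: [-0.1, -2.4, -0.6]
width: 0.002
gripper_force: 1.3
```

>>> drive_tool:
  steps:
    - [1,0.05,0.6,0,0]
    - [1,0.05,0.6,0,0]
    - [1,0.05,0.6,0,0]
    - [1,0.05,0.6,0,0]

```text
clock: 19.28
position: [0.528, 0.037, 0.0901]
ee_rot: [3.139, -0.125, -0.0]
force: [0.3, -4.1, -1.1]
width: 0.001
gripper_force: 1.4
```

>>> drive_tool:
  steps:
    - [1,0.05,0.6,0,0]
    - [1,0.05,0.6,0,0]
    - [1,0.05,0.6,0,0]
    - [1,0.05,0.6,0,0]

```text
clock: 19.62
position: [0.5282, 0.0394, 0.0901]
ee_rot: [3.139, -0.125, -0.0]
force: [-0.1, -3.1, 1.2]
width: 0.005
gripper_force: 1.4
```

>>> drive_tool:
  steps:
    - [1,0.06,0.8,0,0]
    - [1,0.06,0.8,0,0]
    - [1,0.06,0.8,0,0]
    - [1,0.06,0.8,0,0]
    - [1,0.06,0.8,0,0]
    - [1,0.06,0.8,0,0]
    - [1,0.06,0.8,0,0]
    - [1,0.06,0.8,0,0]

```text
clock: 20.28
position: [0.5287, 0.0459, 0.0901]
ee_rot: [-3.139, 0.124, -0.0]
force: [-0.5, -2.5, 0.3]
width: 0.01
gripper_force: 1.1
```

>>> drive_tool:
  steps:
    - [1,0.06,0.8,0,0]
    - [1,0.06,0.8,0,0]
    - [1,0.06,0.8,0,0]
    - [1,0.06,0.8,0,0]
    - [1,0.06,0.8,0,0]
    - [1,0.06,0.8,0,0]
    - [1,0.06,0.8,0,0]
    - [1,0.06,0.8,0,0]

```text
clock: 20.95
position: [0.5292, 0.0523, 0.0902]
ee_rot: [-3.139, 0.124, -0.0]
force: [0.6, -2.5, 0.7]
width: 0.008
gripper_force: 1.1
```

```bash
python3 -c "
from h import *
C0,C,th,M,t=st()"
```

```text
t 20.95 stand xyz [ 10.5 -73.7] 90.2 world [529.2  52.3  90.2] F stand [ 0.8  -2.48] 0.69 tool y ang err deg 0.04 tilt [ 0.  0. -1.] w 0.007619942509911634
```

>>> drive_tool:
  steps:
    - [1,0.06,0.8,0,0]
    - [1,0.06,0.8,0,0]
    - [1,0.06,0.8,0,0]
    - [1,0.06,0.8,0,0]
    - [1,0.06,0.8,0,0]
    - [1,0.06,0.8,0,0]
    - [1,0.06,0.8,0,0]
    - [1,0.06,0.8,0,0]

```text
clock: 21.62
position: [0.5297, 0.0586, 0.0902]
ee_rot: [3.139, -0.125, 0.0]
force: [0.3, -3.2, 1.5]
width: 0.005
gripper_force: 1.7
```

>>> drive_tool:
  steps:
    - [1,0.06,0.8,0,0]
    - [1,0.06,0.8,0,0]
    - [1,0.06,0.8,0,0]
    - [1,0.06,0.8,0,0]
    - [1,0.06,0.8,0,0]
    - [1,0.06,0.8,0,0]
    - [1,0.06,0.8,0,0]
    - [1,0.06,0.8,0,0]

```text
clock: 22.28
position: [0.5302, 0.065, 0.0902]
ee_rot: [3.139, -0.124, 0.0]
force: [1.1, -3.1, 1.4]
width: 0.007
gripper_force: 1.7
```

>>> drive_tool:
  steps:
    - [1,0.06,0.8,0,0]
    - [1,0.06,0.8,0,0]
    - [1,0.06,0.8,0,0]
    - [1,0.06,0.8,0,0]
    - [1,0.06,0.8,0,0]
    - [1,0.06,0.8,0,0]
    - [1,0.06,0.8,0,0]
    - [1,0.06,0.8,0,0]

```text
clock: 22.95
position: [0.5307, 0.0715, 0.0902]
ee_rot: [-3.139, 0.124, -0.0]
force: [0.9, -2.8, 1.3]
width: 0.007
gripper_force: 1.7
```

```bash
python3 -c "
from h import *
C0,C,th,M,t=st()"
```

```text
t 22.95 stand xyz [ 10.4 -54.5] 90.2 world [530.7  71.5  90.2] F stand [ 1.16 -2.74] 1.31 tool y ang err deg 0.04 tilt [ 0.  0. -1.] w 0.007341906708276605
```

>>> drive_tool:
  steps:
    - [1,0.06,0.8,0,0]
    - [1,0.06,0.8,0,0]
    - [1,0.06,0.8,0,0]
    - [1,0.06,0.8,0,0]
    - [1,0.06,0.8,0,0]
    - [1,0.06,0.8,0,0]
    - [1,0.06,0.8,0,0]
    - [1,0.06,0.8,0,0]

```text
clock: 23.62
position: [0.5311, 0.0779, 0.0902]
ee_rot: [-3.139, 0.124, -0.0]
force: [1.3, -3.1, 1.9]
width: 0.008
gripper_force: 1.6
```

>>> drive_tool:
  steps:
    - [1,0.06,0.8,0,0]
    - [1,0.06,0.8,0,0]
    - [1,0.06,0.8,0,0]
    - [1,0.06,0.8,0,0]
    - [1,0.06,0.8,0,0]
    - [1,0.06,0.8,0,0]
    - [1,0.06,0.8,0,0]
    - [1,0.06,0.8,0,0]

```text
clock: 24.28
position: [0.5317, 0.0843, 0.0902]
ee_rot: [-3.139, 0.124, -0.0]
force: [2.0, -2.5, 0.9]
width: 0.003
gripper_force: 1.4
```

>>> drive_tool:
  steps:
    - [1,0.06,0.8,0,0]
    - [1,0.06,0.8,0,0]
    - [1,0.06,0.8,0,0]
    - [1,0.06,0.8,0,0]
    - [1,0.06,0.8,0,0]
    - [1,0.06,0.8,0,0]

```text
clock: 24.78
position: [0.532, 0.089, 0.0902]
ee_rot: [-3.139, 0.125, -0.0]
force: [2.0, -2.8, 1.2]
width: 0.008
gripper_force: 1.4
```

```bash
python3 -c "
from h import *
C0,C,th,M,t=st()"
```

```text
t 24.78 stand xyz [ 10.3 -36.9] 90.2 world [532.   89.   90.2] F stand [ 2.19 -2.64] 1.16 tool y ang err deg 0.04 tilt [ 0.  0. -1.] w 0.00815005281597012
```

>>> drive_tool:
  steps:
    - [1,0.06,0.8,0,0]
    - [1,0.06,0.8,0,0]
    - [1,0.06,0.8,0,0]
    - [1,0.06,0.8,0,0]
    - [1,0.06,0.8,0,0]
    - [1,0.06,0.8,0,0]
    - [1,0.06,0.8,0,0]
    - [1,0.06,0.8,0,0]

```text
clock: 25.45
position: [0.5325, 0.0955, 0.0902]
ee_rot: [3.139, -0.124, 0.0]
force: [1.6, -3.2, 0.4]
width: 0.005
gripper_force: 1.5
```

>>> drive_tool:
  steps:
    - [1,0.06,0.8,0,0]
    - [1,0.06,0.8,0,0]
    - [1,0.06,0.8,0,0]
    - [1,0.06,0.8,0,0]
    - [1,0.06,0.8,0,0]
    - [1,0.06,0.8,0,0]
    - [1,0.06,0.8,0,0]
    - [1,0.06,0.8,0,0]

```text
clock: 26.12
position: [0.5329, 0.1018, 0.0901]
ee_rot: [3.139, -0.124, -0.0]
force: [1.6, -2.5, 1.3]
width: 0.002
gripper_force: 1.4
```

```bash
python3 -c "
from h import *
C0,C,th,M,t=st()"
```

```text
t 26.12 stand xyz [ 10.1 -24. ] 90.1 world [532.9 101.8  90.1] F stand [ 1.78 -2.4 ] 1.28 tool y ang err deg 0.04 tilt [-0. -0. -1.] w 0.002214667733844555
```

>>> drive_tool:
  steps:
    - [1,0.06,0.8,0,0]
    - [1,0.06,0.8,0,0]
    - [1,0.06,0.8,0,0]
    - [1,0.06,0.8,0,0]

```text
clock: 26.45
position: [0.5331, 0.105, 0.0902]
ee_rot: [3.139, -0.125, -0.0]
force: [1.8, -3.1, 1.6]
width: 0.006
gripper_force: 1.4
```

>>> drive_tool:
  steps:
    - [1,0.06,0.8,0,0]
    - [1,0.06,0.8,0,0]
    - [1,0.06,0.8,0,0]
    - [1,0.06,0.8,0,0]

```text
clock: 26.78
position: [0.5335, 0.1085, 0.0902]
ee_rot: [-3.139, 0.124, -0.0]
force: [2.3, -2.6, 1.8]
width: 0.007
gripper_force: 1.2
```

```bash
python3 -c "
from h import *
C0,C,th,M,t=st()
d=get_image('top');c=cam(d)
cv2.imwrite('pics/t7.png',cv2.resize(d['image'][150:270,200:360,::-1],None,fx=5,fy=5,interpolation=cv2.INTER_CUBIC))"
```

```text
t 26.78 stand xyz [ 10.2 -17.4] 90.2 world [533.5 108.5  90.2] F stand [ 2.48 -2.46] 1.83 tool y ang err deg 0.05 tilt [ 0.  0. -1.] w 0.007345790841681969
```

View pics/t7.png

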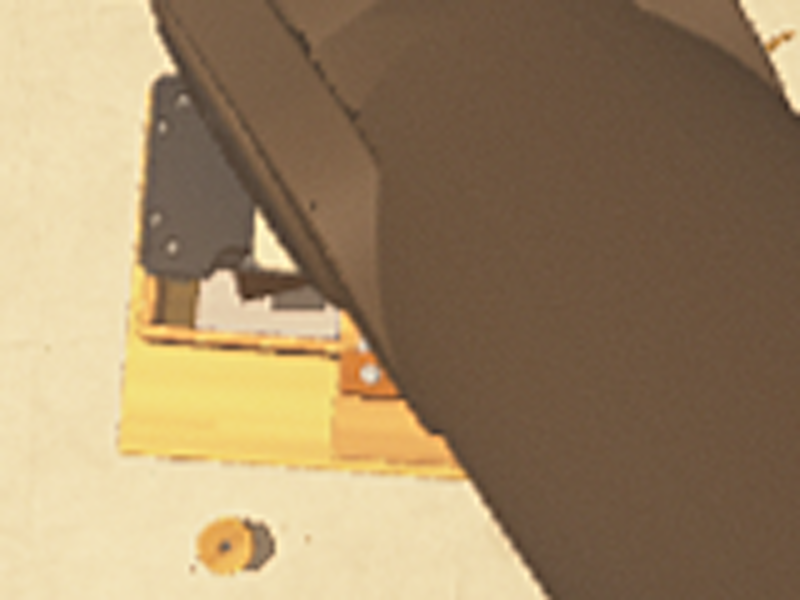

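Still held: the offcut's corner shows at (245,285) over the slide. The finger tips are evidently thinner than ±19 mm, so the tail is only now reaching the end of the shoe. I've now viewed 11 pictures, one over the limit of 10, so from here I'll check by numbers only.

>>> drive_tool:
  steps:
    - [1,0.06,0.8,0,0]
    - [1,0.06,0.8,0,0]
    - [1,0.06,0.8,0,0]
    - [1,0.06,0.8,0,0]

```text
clock: 27.17
position: [0.5337, 0.1116, 0.0902]
ee_rot: [-3.139, 0.124, -0.0]
force: [2.9, -0.4, 1.6]
width: 0.007
gripper_force: 1.1
```

>>> drive_tool:
  steps:
    - [1,0.06,0.8,0,0]
    - [1,0.06,0.8,0,0]
    - [1,0.06,0.8,0,0]
    - [1,0.06,0.8,0,0]

```text
clock: 27.5
position: [0.5338, 0.1146, 0.0902]
ee_rot: [3.139, -0.124, -0.0]
force: [-0.0, -2.0, 4.5]
width: 0.006
gripper_force: 1.9
```

```bash
python3 -c "
from h import *
C0,C,th,M,t=st()"
```

```text
t 27.5 stand xyz [ 10.  -11.3] 90.2 world [533.8 114.6  90.2] F stand [ 0.16 -2.  ] 4.54 tool y ang err deg 0.05 tilt [-0. -0. -1.] w 0.0055560584750409
```

>>> drive_tool:
  steps:
    - [1,0.05,0.5,0.1,0]
    - [1,0.05,0.5,0.1,0]

```text
clock: 27.67
position: [0.534, 0.1156, 0.0905]
ee_rot: [3.139, -0.125, 0.0]
force: [1.4, -0.6, 3.5]
width: 0.008
gripper_force: 1.6
```

>>> drive_tool:
  steps:
    - [1,0.05,0.5,0.1,0]
    - [1,0.05,0.5,0.1,0]

```text
clock: 27.83
position: [0.5341, 0.1168, 0.0906]
ee_rot: [-3.139, 0.124, -0.0]
force: [0.7, -0.4, 2.4]
width: 0.007
gripper_force: 1.3
```

>>> drive_tool:
  steps:
    - [1,0.05,0.6,0.1,0]
    - [1,0.05,0.6,0.1,0]
    - [1,0.05,0.6,0,0]

```text
clock: 28.08
position: [0.5337, 0.1184, 0.0904]
ee_rot: [3.139, -0.124, -0.002]
force: [1.5, -0.3, -0.0]
width: 0.007
gripper_force: 0.4
```

>>> drive_tool:
  steps:
    - [1,0.05,0.6,0,0]
    - [1,0.05,0.6,0,0]
    - [1,0.05,0.6,0,0]

```text
clock: 28.33
position: [0.5342, 0.1201, 0.0906]
ee_rot: [3.139, -0.125, -0.001]
force: [0.1, 0.0, 0.4]
width: 0.007
gripper_force: 0.4
```

```bash
python3 -c "
from h import *
C0,C,th,M,t=st()
# darkness of chute in top/scene vs start
s=pickle.load(open('s0.pkl','rb'))
d=get_image('scene');pickle.dump(d,open('sc8.pkl','wb'))
df=np.abs(d['image'].astype(int)-s['scene']['image']).sum(2)
# chute region project: slide floor points
for y in (15,30,45,60,70,78):
  row=[]
  for x in (-30,-20,-10,0,10,20,30):
    w=M@np.array([x,y])/1000+t; z=max(.010,.085-(y-5)/1000*1.15)+.012
    u=proj(cam(d),[[w[0],w[1],z]])[0].round().astype(int); row.append((int(s['scene']['image'][u[1],u[0]].mean()),int(d['image'][u[1],u[0]].mean())))
  print(y,row)
"
```

```text
t 28.33 stand xyz [10.  -5.7] 90.6 world [534.2 120.1  90.6] F stand [0.07 0.01] 0.4 tool y ang err deg 0.04 tilt [-0. -0. -1.] w 0.007418020672933276
15 [(102, 83), (100, 56), (96, 37), (95, 36), (96, 36), (96, 60), (98, 96)]
30 [(196, 38), (194, 59), (197, 43), (196, 37), (198, 38), (198, 101), (71, 71)]
45 [(76, 75), (165, 146), (197, 41), (194, 101), (200, 102), (197, 102), (73, 73)]
60 [(71, 71), (97, 99), (98, 99), (98, 99), (97, 99), (98, 100), (98, 99)]
70 [(83, 84), (101, 102), (102, 105), (101, 103), (100, 103), (101, 103), (104, 107)]
78 [(108, 110), (107, 110), (108, 110), (107, 109), (107, 109), (107, 110), (106, 108)]
```

Force has dropped to zero, so it has released. I'll retreat back, then up and clear, and check by image numbers.

>>> drive_tool:
  steps:
    - [1,0.05,0.6,0,0]
    - [1,0.05,0.6,0,0]
    - [1,0.05,0.6,0,0]
    - [1,0,0,0,0]
    - [1,0,0,0,0]
    - [1,0,0,0,0]
    - [1,0,0,0,0]

```text
clock: 28.97
position: [0.5345, 0.1219, 0.0907]
ee_rot: [3.139, -0.125, -0.0]
force: [0.9, 0.5, 1.2]
width: 0.01
gripper_force: 0.4
```

>>> drive_tool:
  steps:
    - [1,-0.2,-2,0,0]
    - [1,-0.3,-4,0,0]
    - [1,-0.3,-4,0,0]
    - [1,0,0,5,0]
    - [1,0,0,15,0]
    - [1,0,0,20,0]
    - [1,0,0,20,0]
    - [1,0,0,20,0]
    - [1,0,0,20,0]
    - [1,0,-30,10,0]
    - [1,0,-30,0,0]
    - [1,0,-30,0,0]
    - [1,-5,-30,0,0]
    - [1,-15,-30,0,0]
    - [1,-20,-30,0,0]
    - [1,-20,-30,0,0]
    - [1,-20,-30,0,0]
    - [1,-20,-30,0,0]
    - [1,0,0,0,0]
    - [1,0,0,0,0]

```text
clock: 30.63
position: [0.4325, -0.16, 0.2011]
ee_rot: [3.138, -0.132, -0.0]
force: [0.7, 0.3, 0.7]
width: 0.006
gripper_force: 0.0
```

```bash
cat > chk.py <<'E'
from h import *
C0,C,th,M,t=st()
s=pickle.load(open('s0.pkl','rb'))
for n in('top','scene'):
  d=get_image(n);pickle.dump(d,open(n+'9.pkl','wb'));c=cam(d)
  # stand footprint mask, dark-brown = much darker than before
  P=[[*(M@np.array([x,y])/1000+t),z] for x,y,z in [(-40,5,.085),(40,5,.085),(40,92,.085),(-40,92,.085)]]
  m=np.zeros(d['image'].shape[:2],np.uint8);cv2.fillConvexPoly(m,cv2.convexHull(proj(c,P).astype(np.int32)),1)
  df=(s[n]['image'].astype(int).mean(2)-d['image'].mean(2)>25)
  for name,mm in(('chute',m>0),('all',np.ones_like(m)>0)):
    k,l,stt,cen=cv2.connectedComponentsWithStats((df&mm).astype(np.uint8))
    print(n,name,[(stt[i].tolist()) for i in range(1,k) if stt[i][4]>25])
d=pickle.load(open('top9.pkl','rb'));c=cam(d)
print('chute brightness map (stand y rows, x cols -34..34), top view, floor')
for y in range(-20,90,6):
  o=[]
  for x in range(-36,37,8):
    z=.085 if y<=5 else max(.01,.085-(y-5)/1000*1.15)
    u=proj(c,[[*(M@np.array([x,y])/1000+t),z+.006]])[0].round().astype(int);o.append('%3d/%3d'%(s['top']['image'][u[1],u[0]].mean(),d['image'][u[1],u[0]].mean()))
  print(y,*o)
E
python3 chk.py
```

```text
t 30.63 stand xyz [ -69.  -293.1] 201.1 world [ 432.5 -160.   201.1] F stand [0.63 0.38] 0.69 tool y ang err deg -0.23 tilt [-0.    -0.001 -1.   ] w 0.006247026075425228
top chute [[240, 183, 21, 29, 441]]
top all [[240, 183, 21, 29, 441], [392, 182, 168, 161, 13549], [387, 405, 14, 13, 142]]
scene chute [[224, 220, 17, 14, 146]]
scene all [[343, 0, 44, 42, 1391], [364, 48, 5, 17, 47], [325, 60, 69, 32, 772], [357, 99, 7, 23, 35], [530, 107, 14, 89, 244], [336, 176, 104, 37, 1772], [220, 220, 24, 26, 390]]
chute brightness map (stand y rows, x cols -34..34), top view, floor
-20  84/ 85  93/ 96  66/ 70  69/ 71 122/128 137/143 142/145 133/136 129/130 107/110
-14 144/150 166/170  68/ 73  64/ 64 165/170 154/160 155/160 151/158 143/145 109/114
-8 154/161 156/162  99/100  60/ 59 161/164 152/156 151/156 150/152 154/158 115/119
-2 147/151 146/152 155/158 147/154 142/145 142/145 148/150 136/141 143/149 116/121
4 148/152 141/145 149/152 139/146 146/153 127/134 141/145 142/147 135/138 116/119
10 169/175 160/166 161/166 164/171 167/168 162/168 165/169 164/170 165/170 164/172
16 168/172 160/166 1
[... 358 characters left out ...]
/ 74 162/ 75 164/ 73 163/ 67 145/156
46 149/154 160/145 162/ 77 162/ 73 165/ 74 163/ 72 161/ 72 166/ 73 165/ 74 144/158
52 154/159 160/147 162/ 72 162/ 73 164/ 74 163/ 74 163/ 77 168/ 74 164/ 73 146/ 63
58 159/164 161/172 160/ 71 165/ 73 163/ 75 164/ 75 163/ 73 168/ 74 167/ 72 161/ 73
64 148/151 161/167 166/ 87 162/ 73 163/ 75 165/ 75 162/ 71 168/ 72 168/ 73 152/ 74
70 142/143 161/165 161/154 158/ 76 158/ 73 168/ 73 166/ 73 163/ 74 169/ 72 153/ 88
76 148/151  90/ 93  92/ 95  97/ 71  91/ 71  88/ 75  87/ 73  90/ 73  89/ 88  84/ 85
82 118/120  92/ 92  95/100  97/ 74  92/ 73  92/ 74  89/ 90  93/ 93  89/ 91  86/ 88
88 136/141  74/ 72  73/ 72  69/ 69  74/ 76  72/ 74  72/ 74  70/ 70  76/ 75  72/ 71
```

The offcut lies in the chute against the end wall, the ledge is clear, and the images show no change at the bystanders. I'll confirm it is at rest and hand in.

>>> drive_tool:
  steps:
    - [1,0,0,0,0]
    - [1,0,0,0,0]
    - [1,0,0,0,0]
    - [1,0,0,0,0]
    - [1,0,0,0,0]
    - [1,0,0,0,0]

```text
clock: 31.23
position: [0.4338, -0.1578, 0.2007]
ee_rot: [-3.139, 0.124, 0.0]
force: [0.2, -0.0, 0.3]
width: 0.004
gripper_force: 0.0
```

```bash
python3 chk.py | grep "chute \["; python3 -c "
from h import *
print(arm.sign_off())"
```

```text
top chute [[240, 183, 21, 29, 441]]
scene chute [[224, 220, 17, 14, 146]]
the job is handed in; nothing more can be done
None
```

The job is handed in (no verdict came back): I pressed the offcut against the fence at about 6.5–7 N for over a second, then pushed it past the shoe, and it now rests in the chute; no reading went over about 7.5 N, the bystanders show no change, it took 31 s, and I viewed 11 pictures, one over the limit of 10.

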